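# Vent the manicure steamer: nut tight, bayonet lid held halfway

### The job

First turn the hex nut on the steamer's outlet clockwise by hand until it stops. Then fit the bayonet lid, its lugs dropping through the two notches in the steamer's mouth until the lid sits down, turn it clockwise until its bar handle points at the round stud, halfway to the lock, and finish while still holding it there by the handle: it springs back if let go, and it must not be turned on until it clicks into the lock. Leave the other things on the sill where they are.

Things in the scene. Friction and masses are not known exactly. Their poses are not given: they have to be found in the camera images.
- steamer: White round manicure steamer, fixed to the sill, 100 mm across, 75 mm high (foot 112 mm across, 10 mm high). Origin: centre of its underside, z up. Its mouth's two notches lie on its own +x and -x sides. On its own +y side, 115 mm from the centre, stands the outlet with the hex nut, joined by a 14 mm pipe that stays under 26 mm height.
- mouth (a point): Centre of the steamer's mouth, level with its rim, 75 mm above the sill; axes as the steamer's. An 8 mm thick inward flange of 55 mm bore has two opposite notches 18 mm wide that reach out to radius 39 mm. Below the flange a space 12 mm high, 78 mm across, in which the lugs turn. Stops let a seated lid turn only clockwise.
- stud (a point): Top of the round steel stud (6 mm thick, 6 mm high) on the steamer's rim, 45.5 mm from the mouth's centre: the halfway mark, 0.70 rad clockwise from the +x notch. A like stud stands opposite.
- lock (a point): Top of the straight steel block (12 mm wide, 6 mm high) on the rim, 45.5 mm from the mouth's centre: the lock mark, 1.40 rad clockwise from the +x notch, with a like one opposite. A lid twisted 1.2 to 1.4 rad clicks over a sprung ball there: too far.
- lid: White loose lid, about 120 g, standing on its plug. Origin: centre of the plug's underside, z up. Plug 46 mm across, 18 mm high; cover disc 76 mm across, 18 to 23 mm; two opposite lugs along its +x and -x, in line with the bar handle, 10 mm wide, out to radius 34 mm, 2 to 8 mm high with a thin ridge below. Either way round fits. Seated: disc on the rim, origin 57 mm above the sill.
- handle (a point): Top centre of the lid's bar handle, 53 mm above the lid's underside. The bar is 58 mm long along the lid's x, 14 mm wide, and stands 30 mm above the cover disc.
- nut_mid (a point): Middle of the brass hex nut, 53 mm above the sill on the outlet's vertical axis. Nut 30 mm across flats, 22 mm high (42 to 64 mm), turns in place; a 12 mm nipple stands above it to 80 mm height. Its x axis is the normal of one pair of flats.
- nut (a joint): Turn of the hex nut, rad: grows clockwise seen from above; the stop (tight) is at 1.2; starts between 0 and 0.35. Stiff (0.12 N m), stays where it is left.
- carrier (a joint): Turn of the sprung carrier inside the steamer that the lid's lugs push round, rad: 0 at rest, grows clockwise; equals the seated lid's twist from the notches less about 0.14. Spring 0.2 N m/rad turns it back.
- ring_dish: White ceramic ring dish, 84 mm across, 22 mm high. Origin: centre of underside. Leave alone.
- pusher: Steel cuticle pusher lying flat, about 130 mm long along its x, 8 mm thick. Origin: underside, mid rod. Leave alone.
- glass_file: Glass nail file lying flat, 140 mm along its x, 14 wide, 5 mm thick. Origin: centre of underside. Leave alone.
- bottle_a: Empty amber bottle, 38 mm across, 75 mm high. Origin: centre of underside. Leave alone.
- bottle_b: Empty amber bottle, as the other. Leave alone.
- polish: Small polish bottle with slim cap, 28 mm across, 66 mm high. Origin: centre of underside. Leave alone.
Not all that is in view belongs to the job. Several things have the shape of the lid; the one meant has the colours described above.

How it is judged:
On the way, in this order (a step that is already met when the one before it is completed fails the run):
1. the hex nut is turned clockwise to its stop (value of joint nut above 1.1 rad), for 0.1 s.
2. the lid is dropped through the notches and sits in the mouth, not yet twisted (z of lid in the frame of steamer between 0.053 and 0.0605 m and horizontal distance between lid and steamer below 0.005 m and angle between lid's own z axis and vertical below 0.1 rad and angle between the x axis of lid and the x axis of steamer, either way round below 0.25 rad and value of joint carrier below 0.2 rad), for 0.1 s.
At the end, for the whole second after the job is handed in: The nut is tight (over 1.1 rad); the lid sits seated in the mouth (origin 53 to 60.5 mm above the steamer's, within 5 mm of its axis, tilted under 0.1 rad), twisted clockwise 0.53 to 0.87 rad from the notches against the spring, still, and held in the fingers (value of joint nut above 1.1 rad and z of lid in the frame of steamer between 0.053 and 0.0605 m and horizontal distance between lid and steamer below 0.005 m and angle between lid's own z axis and vertical below 0.1 rad and angle between the x axis of lid and the x axis of steamer, either way round between 0.53 and 0.87 rad and value of joint carrier between 0.3 and 0.85 rad and contact force between the fingers and lid above 1 N and angular speed of lid below 0.2 rad/s); the arm keeps its last pose, push and grip.
It fails at once if the lid is turned on to the lock click (value of joint carrier above 1.02 rad).
It fails at once if another thing on the sill is pushed over 30 mm or knocked over (distance of any of ring_dish, pusher, glass_file, bottle_a, bottle_b, polish from where it was at the start of the episode above 0.03 m or angle between any of ring_dish, pusher, glass_file, bottle_a, bottle_b, polish's own z axis and vertical above 0.5 rad).
It also fails if it takes over 54 s, if anything falls off the work surface, if the arm or the gripper's body presses on something with over 40 N, if the wrist force passes 120 N, or if a joint passes its speed limit or range.

### The arm

A 7-joint arm with a two-finger parallel gripper is mounted at the origin on the work surface. World frame = base frame: x ahead of the robot, y to its left, z up, the work surface at z = 0. Lengths are in m, angles in rad, forces in N, time in s.
With the tool pointing down it reaches from about 0.425 to 0.925 m from the base axis. Payload 6.8 kg.
Tool frame: the origin (TCP) lies at the very end of the fingers, on their centre line; the grasp point (between the pads) lies 19 mm behind it; z points along the fingers, y is the line along which they close (so a half turn about z gives the same grasp; the last joint's range is limited). The gripper opens to 85 mm and grips with 20 to 120 N. Pads are 22 mm wide; open, the fingers measure 114 mm over their backs; the gripper's body (76 mm by 85 mm) begins 54 mm behind the grasp point. The pads swing forward as they close: fully open they stand 13 mm farther back than shut.
Start: joints at [-1.294, 0.477, 0.022, 1.555, -0.011, 1.109, -0.083], TCP at [0.253, 0.626, 0.211] pointing down, gripper open.
Joint ranges: [-2.96, 2.96], [-0.34, 2.1], [-1.41, 1.46], [0.24, 2.44], [-1.37, 4.51], [0.17, 1.92], [-2.96, 2.96]. Speed limits (rad/s): [2.39, 2.39, 3.14, 3.14, 3.14, 3.14, 3.14].

### API

Orientations are given as a unit quaternion [w, x, y, z].
In Python, from station import bot gives the robot as it stands.
- The arm moves only by the tool apply_moves, never from a script. Its argument "deltas" is a list of rows, each a list of 3 entries, a list of its own where there are three numbers: the closure, from 0 (fully open) to 1 (shut), then the shift along the tool's x, y, z in units of 0.2 m (1.0 is 0.2 m), then the turn about the tool's z in units of 2 pi rad (1.0 is 2 pi rad). A call has 1 to 12 rows; each row is the pose to reach, as a shift and turn from the pose commanded when the call began, along the tool's axes at that moment, turning the shorter way round; what a row does not reach only later rows make up. A row lasts 1/10 s, in which the tool goes at most 50 mm and 8.59 degrees, less where a joint would pass 70% of its speed; a pose out of reach is approached as far as the arm can. A call with a number of a shift or a turn outside -1 to 1 is refused whole. A call with a gripper value outside its range is refused whole. The fingers move at their own pace and stop on an object; "squeeze" is the grip in N (left out, the last holds). Time passes only in rows, so rows that repeat a pose let the fingers close. It gives the time, the measured TCP pose, the force, the opening and the grip force at its end, in the units of the state.
- bot.get_obs(): the state, without advancing time (a new reading comes with each control period).
- bot.read_camera(name): name is "scene" or "top" or "wrist"; returns a dict with "color" (400x640x3 uint8, red, green, blue), "intrinsics" (3x3 intrinsics, pixels), "k1" (the pictures are not rectified: a ray, as slopes to the right and down, at radius r is drawn at 1 + k1 r^2 times it, then the intrinsics apply), "pose" (4x4, takes a point from camera to world coordinates); the wrist camera has in their place "hand_eye" (4x4, takes a point from camera to tool coordinates, whose origin is the TCP and whose axes are the flange's). Camera axes: x right, y down, z forward; pixel columns grow to the right and rows downward; lengths in m; the calibration is good to about 2 mm. A picture is of the moment at which its call begins: read the wrist's pose just before it. There is no depth.
- bot.hand_in(): hands the job in; it is judged then, once.
Trained networks look in a picture, given as the dict that the camera call returned (one of the last four; its "shot" number tells which), for a name from the list of things; names that differ only in an ending like _2 or _b are one class to them, and where a whole thing is asked for, a point or a joint stands for the part that bears it (a point fixed in the world has none). Each returns a list of dicts, best first, with "confidence" (0 to 1); they miss things now and then, are a little off and sometimes report something else, mostly with a low value. They report only what shows in the picture. A call takes as long as a camera call. They do not tell look-alikes from the thing itself.
- bot.look_for(picture, target): "point" ([x, y, z] in m, in world coordinates, good to about 4 mm: the middle of the surface that is visible of it).
The state is a dict: "t": time; "q": joint angles; "joint_vel": joint speeds; "joint_torque": joint torques, N m; "eef_pos": TCP position; "tool_rot": TCP orientation; "contact_force": force on the tool from outside, world axes, zero at the start; "torque": the same for the moment, N m; "gripper_width": opening from 0.0 (shut) to 1.0 (fully open); "grasp_force": force on a finger pad.
Only numpy, scipy, OpenCV 4.12 (cv2) and the standard library are available. Lean on these libraries where they do the work, as an engineer would, in place of code of your own. Each camera call takes 0.05 s, during which the arm holds its last target. There are 200 camera calls.

## Working session

There is one attempt and no reset: what is moved stays moved. The work goes in short steps, Python scripts to look and compute and a tool call to move; the robot and the scene stay as the last step left them, time stands still between calls to the robot, and variables do not carry over. Pictures are saved under pics/ and viewed, at most 10 in all, crops included, and the job is handed in when it is done.

Besides the shell and the picture viewer there is one more tool, called after "Call:" by a JSON object that holds its "method" and its "body", one argument or row to a line. apply_moves: Moves the arm, as the interface text tells. Its arguments: {"type":"object","properties":{"deltas":{"type":"array","items":{"type":"array"}},"squeeze":{"type":"number"}},"required":["deltas"]}

```bash
mkdir -p pics; cat > h.py <<'E'
import numpy as np, cv2
from station import bot
from scipy.spatial.transform import Rotation as R
def campose(p,obs=None):
    if 'pose' in p: return np.array(p['pose'])
    T=np.eye(4);q=obs['tool_rot'];T[:3,:3]=R.from_quat([q[1],q[2],q[3],q[0]]).as_matrix();T[:3,3]=obs['eef_pos']
    return T@np.array(p['hand_eye'])
def proj(p,T,X):
    c=np.linalg.inv(T)@np.append(X,1);s=c[:2]/c[2];s=s*(1+p['k1']*(s@s));K=np.array(p['intrinsics'])
    return K[:2,:2]@s+K[:2,2]
def unproj(p,T,uv,z):
    K=np.array(p['intrinsics']);d=np.linalg.solve(K[:2,:2],np.array(uv,float)-K[:2,2]);s=d.copy()
    for _ in range(20): s=d/(1+p['k1']*(s@s))
    r=T[:3,:3]@np.append(s,1);o=T[:3,3];return o+r*(z-o[2])/r[2]
E
python3 - <<'E'
from h import *
o=bot.get_obs();print(o)
for n in ['top','scene']:
    p=bot.read_camera(n);cv2.imwrite(f'pics/{n}0.png',p['color'][:,:,::-1])
    print(n,p['intrinsics'],p['k1'],np.round(p['pose'],3).tolist())
    for t in ['steamer','lid','handle','nut_mid','stud','lock','mouth','ring_dish','pusher','glass_file','bottle_a','polish']:
        for d in bot.look_for(p,t)[:4]: print(t,np.round(d['point'],3),round(d['confidence'],2),proj(p,campose(p),d['point']).round())
E
```

```text
{'t': 0.0, 'q': array([-1.29411657,  0.47783139,  0.02235814,  1.55643669, -0.01150457,
        1.10927926, -0.0831246 ]), 'joint_vel': array([-0.00133164, -0.00010153, -0.001254  , -0.00030874, -0.00078315,
       -0.00072174, -0.00236602]), 'joint_torque': array([ 1.87132387e-04, -5.96462417e+01,  1.60759930e+00, -2.81197375e+01,
        1.24140125e-02,  9.21385858e-03,  1.19085780e-05]), 'eef_pos': array([0.2531582 , 0.62506354, 0.21021135]), 'tool_rot': array([-1.04900875e-04,  1.91215570e-01,  9.81547641e-01, -9.07082616e-04]), 'contact_force': array([-0.33400917,  1.23177275,  0.25597523]), 'torque': array([-0.02600181,  0.02928413,  0.00287922]), 'grasp_force': 0.0, 'gripper_width': 1.0012769682734453}
top [[515.61120632   0.         311.76654203]
 [  0.         515.61120632 202.20661936]
 [  0.           0.           1.        ]] -0.09967697640484698 [[-0.02, -0.985, 0.173, 0.329], [-1.0, 0.022, 0.009, -0.025], [-0.012, -0.172, -0.985, 1.273], [0.0, 0.0, 0.0, 1.0]]
steamer [0.512 0.096 0.065] 0.58 [265. 215.]
lid [ 0.414 -0.169  0.022] 0.93 [377. 255.]
lid [ 0.532 -0.164  0.0
[... 1376 characters left out ...]
5 [249. 185.]
handle [0.366 0.007 0.003] 0.36 [305. 149.]
nut_mid [0.506 0.194 0.064] 0.67 [392. 145.]
stud [0.535 0.092 0.055] 0.76 [364. 170.]
lock [0.533 0.092 0.06 ] 0.65 [363. 168.]
mouth [0.533 0.089 0.057] 0.71 [362. 170.]
ring_dish [ 0.704 -0.093  0.011] 0.84 [331. 265.]
ring_dish [0.534 0.092 0.058] 0.33 [364. 169.]
pusher [0.498 0.194 0.058] 0.71 [390. 145.]
pusher [ 0.551 -0.378  0.003] 0.61 [190. 265.]
glass_file [0.37  0.01  0.006] 0.62 [306. 148.]
glass_file [ 0.702 -0.092  0.009] 0.25 [330. 264.]
bottle_a [0.52  0.098 0.056] 0.74 [363. 165.]
bottle_a [0.746 0.03  0.053] 0.65 [388. 249.]
bottle_a [ 0.74  -0.315  0.053] 0.6 [242. 320.]
polish [0.393 0.336 0.028] 0.59 [410. 109.]
```

View pics/top0.png

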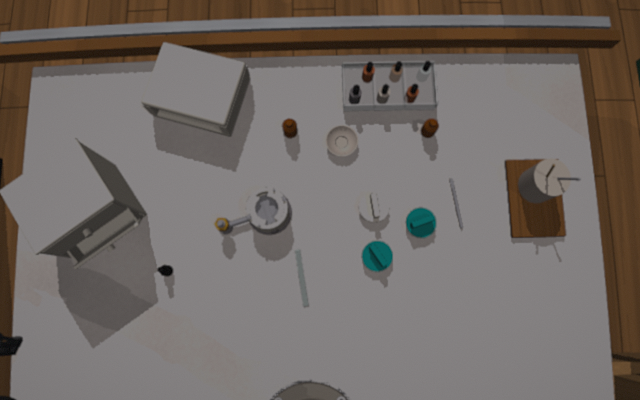

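View pics/scene0.png

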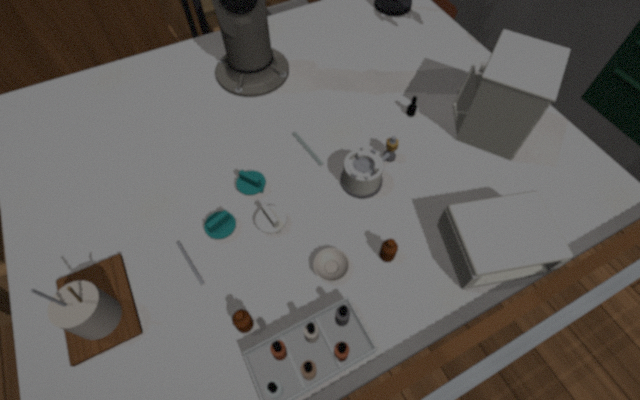

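The top image shows the white lid at about (374,207). The teal look-alikes are at (377,256) and (421,222), the steamer at (268,210) and the nut at (222,225). The scene image agrees. I'm moving closer for a wrist view.

Call:
{"method": "apply_moves", "body": {
  "deltas": [
    [0, [-0.35, -0.35, -0.22], 0],
    [0, [-0.7, -0.7, -0.45], 0],
    [0, [-0.7, -0.7, -0.45], 0],
    [0, [-0.7, -0.7, -0.45], 0],
    [0, [-0.7, -0.7, -0.45], 0],
    [0, [-0.7, -0.7, -0.45], 0],
    [0, [-0.7, -0.7, -0.45], 0]
  ]
}}

```text
t: 2.0
eef_pos: [0.3298, 0.4442, 0.3011]
tool_rot: [-0.0, 0.191, 0.982, 0.0]
contact_force: [0.1, 0.8, -0.3]
gripper_width: 1.001
grasp_force: 0.0
```

Call:
{"method": "apply_moves", "body": {
  "deltas": [
    [0, [-0.2, -0.2, 0], 0],
    [0, [-0.5, -0.4, 0], 0],
    [0, [-0.8, -0.7, 0], 0],
    [0, [-1.0, -0.95, 0], 0],
    [0, [-1.0, -0.95, 0], 0],
    [0, [-1.0, -0.95, 0], 0],
    [0, [-1.0, -0.95, 0], 0],
    [0, [-1.0, -0.95, 0], 0]
  ]
}}

```text
t: 2.8
eef_pos: [0.4442, 0.1938, 0.3004]
tool_rot: [-0.001, 0.19, 0.982, -0.0]
contact_force: [0.9, 0.7, -0.4]
gripper_width: 0.999
grasp_force: 0.0
```

```bash
python3 - <<'E'
from h import *
o=bot.get_obs();p=bot.read_camera('wrist');cv2.imwrite('pics/w1.png',p['color'][:,:,::-1])
import pickle;pickle.dump((o,p),open('w1.pkl','wb'))
T=campose(p,o);print(o['eef_pos'],o['q'].round(2),p['intrinsics'],p['k1'],np.round(p['hand_eye'],3).tolist())
for t in ['steamer','nut_mid','stud','lock','mouth']:
    for d in bot.look_for(p,t)[:3]: print(t,np.round(d['point'],3),round(d['confidence'],2),proj(p,T,d['point']).round())
E
```

```text
[0.44416666 0.19379679 0.30039482] [-0.79  0.07  0.27  1.89 -0.02  1.18  0.67] [[334.62044948   0.         314.38691786]
 [  0.         334.62044948 196.28093965]
 [  0.           0.           1.        ]] -0.03666440707927419 [[-0.0, -0.955, -0.296, 0.076], [1.0, -0.0, -0.0, 0.001], [0.0, -0.296, 0.955, -0.163], [0.0, 0.0, 0.0, 1.0]]
steamer [0.515 0.107 0.063] 0.56 [272. 233.]
nut_mid [0.49  0.202 0.061] 0.82 [333. 190.]
stud [0.516 0.105 0.063] 0.79 [271. 234.]
stud [ 0.711 -0.076  0.011] 0.51 [225. 358.]
lock [0.508 0.106 0.068] 0.64 [268. 230.]
mouth [0.515 0.104 0.065] 0.66 [270. 235.]
mouth [0.723 0.043 0.027] 0.33 [292. 349.]
```

View pics/w1.png

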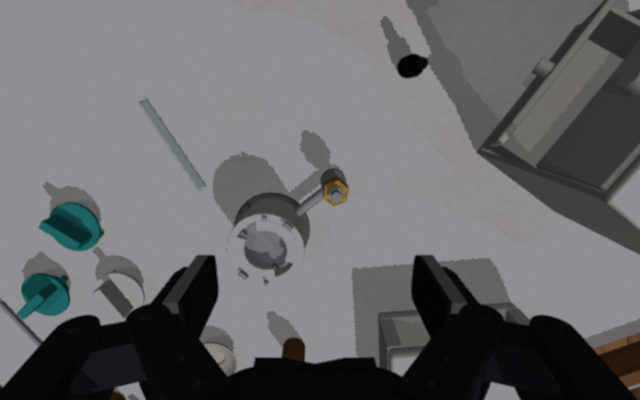

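The wrist image shows the nut at (336,191), the steamer mouth at (266,245), and the white lid at (120,290). I'm rectifying this to get metric positions.

```bash
cat >> h.py <<'E'
def rect(p,T,c,z,half,n):
    # world top view: up=+x, left=+y ; pixel (u,v): x=c0+half-v*s, y=c1+half-u*s
    s=2*half/n;C=np.linalg.inv(T);K=np.array(p['intrinsics'])
    v,u=np.mgrid[0:n,0:n];X=np.stack([c[0]+half-v*s,c[1]+half-u*s,np.full(u.shape,z),np.ones(u.shape)],-1)@C.T
    S=X[...,:2]/X[...,2:3];S=S*(1+p['k1']*(S**2).sum(-1,keepdims=True))
    return cv2.remap(p['color'],(S[...,0]*K[0,0]+K[0,2]).astype('f4'),(S[...,1]*K[1,1]+K[1,2]).astype('f4'),cv2.INTER_CUBIC)[:,:,::-1]
E
python3 - <<'E'
from h import *
import pickle
o,p=pickle.load(open('w1.pkl','rb'));T=campose(p,o)
a=rect(p,T,(0.49,0.2),.064,.03,400);b=rect(p,T,(0.515,0.09),.075,.07,400)
cv2.imwrite('pics/r1.png',np.hstack([a,b]))
E
```

```text
(no output)
```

View pics/r1.png

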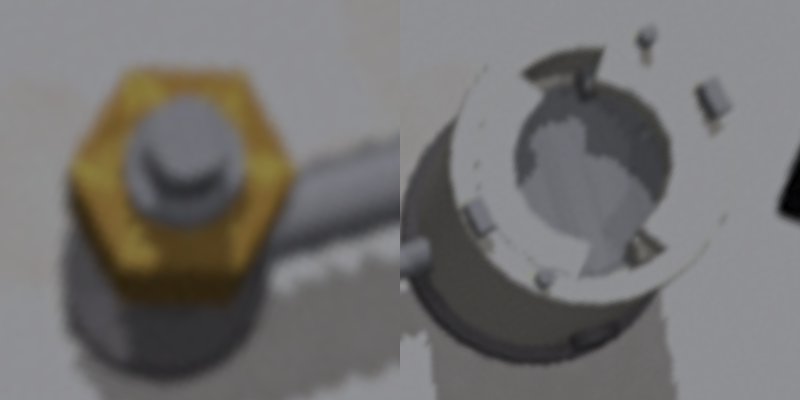

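Call:
{"method": "apply_moves", "body": {
  "deltas": [
    [0, [-0.216, 0.134, 0.1], 0.0253],
    [0, [-0.216, 0.134, 0.3], 0.0253],
    [0, [-0.216, 0.134, 0.5], 0.0253],
    [0, [-0.216, 0.134, 0.7], 0.0253],
    [0, [-0.216, 0.134, 0.85], 0.0253],
    [0, [-0.216, 0.134, 0.85], 0.0253],
    [0, [-0.216, 0.134, 0.85], 0.0253]
  ]
}}

```text
t: 3.8
eef_pos: [0.4949, 0.2012, 0.1316]
tool_rot: [-0.0, 0.268, 0.963, -0.0]
contact_force: [-1.1, -0.4, -0.2]
gripper_width: 1.002
grasp_force: 0.0
```

```bash
python3 - <<'E'
from h import *
o=bot.get_obs();p=bot.read_camera('wrist');T=campose(p,o);print(o['eef_pos'],o['tool_rot'],o['q'].round(2))
b=rect(p,T,(0.4942,0.2026),.064,.03,400)
cv2.imwrite('pics/r2.png',np.hstack([cv2.resize(p['color'][:,120:520,::-1],(400,400)),b]))
E
```

```text
[0.49485711 0.20118842 0.13161412] [-1.09415015e-04  2.68288672e-01  9.63338540e-01 -1.86248488e-04] [-0.73  0.35  0.28  1.98 -0.13  0.83  0.65]
```

View pics/r2.png

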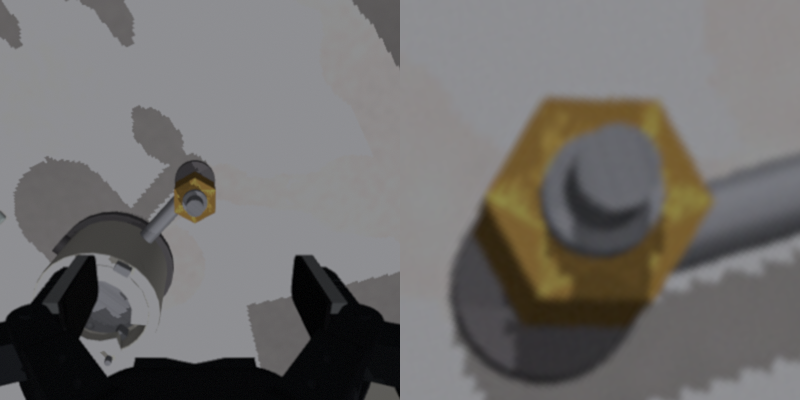

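Call:
{"method": "apply_moves", "body": {
  "deltas": [
    [0, [0, 0.005, 0.2], 0],
    [0, [0, 0.005, 0.4], 0],
    [0, [0, 0.005, 0.49], 0],
    [0, [0, 0.005, 0.49], 0],
    [0.7, [0, 0.005, 0.49], 0],
    [1, [0, 0.005, 0.49], 0],
    [1, [0, 0.005, 0.49], 0],
    [1, [0, 0.005, 0.49], 0],
    [1, [0, 0.005, 0.49], 0],
    [1, [0, 0.005, 0.49], 0]
  ],
  "squeeze": 50
}}

```text
t: 4.85
eef_pos: [0.4954, 0.2011, 0.0347]
tool_rot: [0.0, 0.269, 0.963, 0.0]
contact_force: [-3.5, -3.4, 13.3]
gripper_width: 0.336
grasp_force: 48.9
```

Call:
{"method": "apply_moves", "body": {
  "deltas": [
    [1, [0, 0, 0], 0.02],
    [1, [0, 0, 0], 0.04],
    [1, [0, 0, 0], 0.06],
    [1, [0, 0, 0], 0.08],
    [1, [0, 0, 0], 0.1],
    [1, [0, 0, 0], 0.12],
    [1, [0, 0, 0], 0.13],
    [1, [0, 0, 0], 0.13]
  ]
}}

```text
t: 5.65
eef_pos: [0.4946, 0.2005, 0.0346]
tool_rot: [-0.001, 0.63, 0.776, -0.001]
contact_force: [-6.6, -4.7, 16.1]
gripper_width: 0.333
grasp_force: 49.5
```

```bash
python3 - <<'E'
from h import *
o=bot.get_obs();print(o['torque'],o['contact_force'],o['q'].round(2),2*np.degrees(np.arctan2(o['tool_rot'][2],o['tool_rot'][1]))-90)
E
```

```text
[-1.04412097  1.37639203 -0.12383303] [-6.57229116 -4.67587169 16.10229348] [-0.86  0.53  0.45  2.05 -0.38  0.64  0.06] 11.878705742112317
```

Call:
{"method": "apply_moves", "body": {
  "deltas": [
    [1, [0, 0, 0], 0.01],
    [1, [0, 0, 0], 0.02],
    [1, [0, 0, 0], 0.02]
  ]
}}

```text
t: 5.95
eef_pos: [0.4944, 0.2, 0.0345]
tool_rot: [-0.0, 0.677, 0.736, -0.001]
contact_force: [-6.5, -6.3, 17.7]
gripper_width: 0.333
grasp_force: 50.7
```

```bash
cat > s.py <<'E'
from h import *
o=bot.get_obs();print(o['t'],o['eef_pos'].round(4),'torque',o['torque'].round(2),'F',o['contact_force'].round(1),o['q'].round(2),'yaw',(2*np.degrees(np.arctan2(o['tool_rot'][2],o['tool_rot'][1]))-90).round(1))
E
python3 s.py
```

```text
5.95 [0.4944 0.2    0.0345] torque [-1.41  1.39  0.84] F [-6.5 -6.3 17.7] [-0.88  0.54  0.49  2.05 -0.41  0.65 -0.04] yaw 4.8
```

Call:
{"method": "apply_moves", "body": {
  "deltas": [
    [1, [0, 0, 0], 0.006],
    [1, [0, 0, 0], 0.006]
  ]
}}

```text
t: 6.15
eef_pos: [0.4944, 0.2, 0.0345]
tool_rot: [-0.0, 0.689, 0.725, -0.001]
contact_force: [-6.1, -7.2, 17.7]
gripper_width: 0.331
grasp_force: 53.3
```

```bash
python3 s.py
```

```text
6.15 [0.4944 0.2    0.0345] torque [-1.51  1.41  1.57] F [-6.1 -7.2 17.7] [-0.89  0.54  0.5   2.05 -0.42  0.65 -0.06] yaw 2.9
```

Call:
{"method": "apply_moves", "body": {
  "deltas": [
    [0.5, [0, 0, 0], 0],
    [0, [0, 0, 0], 0],
    [0, [0, 0, 0], 0],
    [0, [0, 0, -0.2], 0],
    [0, [0, 0, -0.5], 0],
    [0, [0, 0, -0.8], 0],
    [0, [-0.2, 0, -1], 0],
    [0, [-0.45, 0.1, -1], 0],
    [0, [-0.7, 0.15, -1], 0],
    [0, [-0.95, 0.2, -1], 0],
    [0, [-1, 0.2, -1], 0]
  ]
}}

```text
t: 7.25
eef_pos: [0.5453, -0.0005, 0.234]
tool_rot: [0.001, 0.692, 0.722, 0.0]
contact_force: [-0.6, -0.2, -0.8]
gripper_width: 1.002
grasp_force: 0.0
```

Call:
{"method": "apply_moves", "body": {
  "deltas": [
    [0, [-0.2, 0, 0], 0],
    [0, [-0.4, 0, 0], 0],
    [0, [-0.6, 0, 0], 0],
    [0, [-0.8, 0, 0], 0],
    [0, [-0.8, 0, 0], 0],
    [0, [-0.8, 0, 0], 0]
  ]
}}

```text
t: 7.85
eef_pos: [0.5519, -0.157, 0.2331]
tool_rot: [-0.0, 0.691, 0.723, 0.0]
contact_force: [-0.4, -0.2, -0.5]
gripper_width: 0.997
grasp_force: 0.0
```

```bash
python3 s.py; python3 - <<'E'
from h import *
o=bot.get_obs();p=bot.read_camera('wrist');T=campose(p,o)
for d in bot.look_for(p,'handle')+bot.look_for(p,'lid'): print(np.round(d['point'],3),d['confidence'])
b=rect(p,T,(0.54,-0.165),.053,.06,400)
cv2.imwrite('pics/r3.png',np.hstack([p['color'][:,120:520,::-1],b]))
E
```

```text
7.85 [ 0.5519 -0.157   0.2331] torque [ 0.04 -0.02  0.03] F [-0.4 -0.2 -0.5] [-0.43  0.36  0.78  1.82 -0.28  1.08  0.49] yaw 2.5
[ 0.416 -0.168  0.027] 0.9
[ 0.499 -0.276  0.026] 0.88
[ 0.531 -0.163  0.021] 0.85
[ 0.494 -0.276  0.021] 0.82
[ 0.537 -0.165  0.023] 0.81
[ 0.414 -0.171  0.022] 0.78
```

View pics/r3.png

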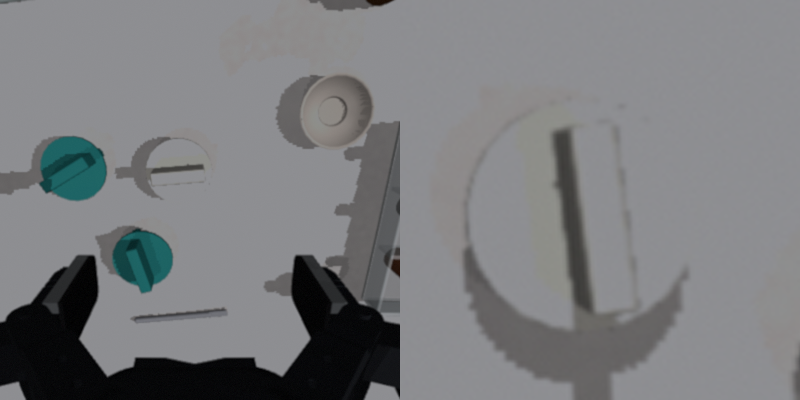

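The rectified wrist image shows the white lid's bar with its centre at (603,217). That is world (0.535,-0.166), with the bar lying 7° from world +x.

Call:
{"method": "apply_moves", "body": {
  "deltas": [
    [0, [-0.041, -0.087, 0], -0.0238],
    [0, [-0.041, -0.087, 0.1], -0.0476],
    [0, [-0.041, -0.087, 0.2], -0.0714],
    [0, [-0.041, -0.087, 0.3], -0.0952],
    [0, [-0.041, -0.087, 0.4], -0.119],
    [0, [-0.041, -0.087, 0.5], -0.1428],
    [0, [-0.041, -0.087, 0.55], -0.1666],
    [0, [-0.041, -0.087, 0.6], -0.1904],
    [0, [-0.041, -0.087, 0.6], -0.2142],
    [0, [-0.041, -0.087, 0.6], -0.238],
    [0, [-0.041, -0.087, 0.6], -0.2618],
    [0, [-0.041, -0.087, 0.6], -0.2625]
  ]
}}

```text
t: 9.2
eef_pos: [0.5355, -0.1635, 0.1133]
tool_rot: [0.0, -0.065, 0.998, 0.0]
contact_force: [-1.0, -0.1, 0.7]
gripper_width: 0.999
grasp_force: 0.0
```

```bash
python3 s.py; python3 - <<'E'
from h import *
o=bot.get_obs();p=bot.read_camera('wrist');T=campose(p,o)
b=rect(p,T,(0.535,-0.166),.053,.05,400)
cv2.imwrite('pics/r4.png',np.hstack([p['color'][:,120:520,::-1],b]))
E
```

```text
9.2 [ 0.5355 -0.1635  0.1133] torque [ 0.02 -0.   -0.05] F [-1.  -0.1  0.7] [-0.06  0.42  0.32  1.94 -0.18  0.81  2.05] yaw 97.4
```

View pics/r4.png

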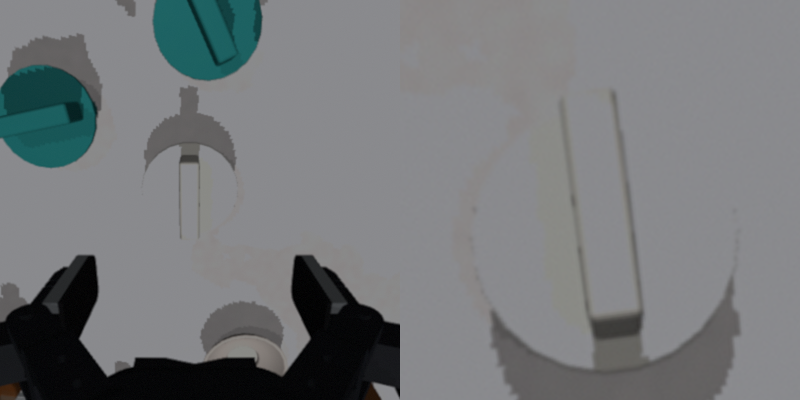

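Call:
{"method": "apply_moves", "body": {
  "deltas": [
    [0, [0.01, -0.014, 0.2], 0.002],
    [0, [0.01, -0.014, 0.35], 0.002],
    [0, [0.01, -0.014, 0.42], 0.002],
    [0, [0.01, -0.014, 0.42], 0.002],
    [1, [0.01, -0.014, 0.42], 0.002],
    [1, [0.01, -0.014, 0.42], 0.002],
    [1, [0.01, -0.014, 0.42], 0.002],
    [1, [0.01, -0.014, 0.42], 0.002],
    [1, [0.01, -0.014, 0.42], 0.002],
    [1, [0.01, -0.014, 0.42], 0.002]
  ],
  "squeeze": 60
}}

```text
t: 10.25
eef_pos: [0.5339, -0.168, 0.0299]
tool_rot: [0.0, -0.056, 0.998, 0.0]
contact_force: [-0.1, 1.7, 6.1]
gripper_width: 0.127
grasp_force: 58.6
```

Call:
{"method": "apply_moves", "body": {
  "deltas": [
    [1, [0, 0, -0.1], 0],
    [1, [0, 0, -0.3], 0],
    [1, [0, 0, -0.5], -0.01],
    [1, [-0.01, 0.1, -0.7], -0.02],
    [1, [-0.03, 0.3, -0.75], -0.029],
    [1, [-0.05, 0.5, -0.75], -0.029],
    [1, [-0.05, 0.7, -0.75], -0.029],
    [1, [-0.05, 0.75, -0.75], -0.029],
    [1, [-0.05, 0.75, -0.75], -0.029],
    [1, [-0.05, 0.75, -0.75], -0.029]
  ]
}}

```text
t: 11.25
eef_pos: [0.5263, -0.0194, 0.179]
tool_rot: [-0.0, -0.146, 0.989, -0.0]
contact_force: [-0.7, 0.3, -1.5]
gripper_width: 0.128
grasp_force: 58.8
```

```bash
python3 s.py; python3 - <<'E'
from h import *
o=bot.get_obs();p=bot.read_camera('wrist');T=campose(p,o)
b=rect(p,T,(0.527,0.093),.075,.06,400)
cv2.imwrite('pics/r5.png',np.hstack([p['color'][:,120:520,::-1],b]))
E
```

```text
11.25 [ 0.5263 -0.0194  0.179 ] torque [0.01 0.05 0.01] F [-0.7  0.3 -1.5] [-0.3   0.27  0.26  1.96 -0.08  0.92  1.87] yaw 106.8
```

View pics/r5.png

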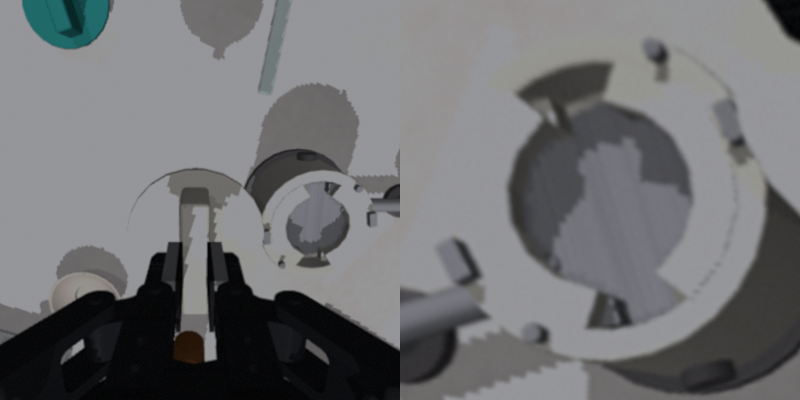

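Call:
{"method": "apply_moves", "body": {
  "deltas": [
    [1, [-0.06, 0.2, 0], 0],
    [1, [-0.12, 0.4, 0], 0],
    [1, [-0.167, 0.534, 0], 0],
    [1, [-0.167, 0.534, 0.1], 0],
    [1, [-0.167, 0.534, 0.2], 0],
    [1, [-0.167, 0.534, 0.3], 0],
    [1, [-0.167, 0.534, 0.3], 0],
    [1, [-0.167, 0.534, 0.3], 0]
  ]
}}

```text
t: 12.1
eef_pos: [0.5277, 0.0924, 0.1193]
tool_rot: [-0.0, -0.146, 0.989, -0.0]
contact_force: [0.6, -0.0, -0.7]
gripper_width: 0.128
grasp_force: 58.8
```

```bash
python3 s.py
```

```text
12.1 [0.5277 0.0924 0.1193] torque [-0.02  0.02  0.02] F [ 0.6 -0.  -0.7] [-0.44  0.36  0.19  1.99 -0.09  0.8   1.66] yaw 106.8
```

Call:
{"method": "apply_moves", "body": {
  "deltas": [
    [1, [0, 0, 0.03], 0],
    [1, [0, 0, 0.06], 0],
    [1, [0, 0, 0.09], 0],
    [1, [0, 0, 0.11], 0],
    [1, [0, 0, 0.13], 0],
    [1, [0, 0, 0.14], 0],
    [1, [0, 0, 0.14], 0]
  ]
}}

```text
t: 12.8
eef_pos: [0.5272, 0.0939, 0.0909]
tool_rot: [-0.0, -0.147, 0.989, -0.0]
contact_force: [0.4, 0.1, -2.0]
gripper_width: 0.126
grasp_force: 58.9
```

```bash
python3 s.py
```

```text
12.8 [0.5272 0.0939 0.0909] torque [ 0.03  0.02 -0.  ] F [ 0.4  0.1 -2. ] [-0.44  0.41  0.18  2.01 -0.1   0.74  1.67] yaw 106.9
```

Call:
{"method": "apply_moves", "body": {
  "deltas": [
    [1, [0, 0, 0.01], 0],
    [1, [0, 0, 0.018], 0],
    [1, [0, 0, 0.022], 0],
    [1, [0, 0, 0.022], 0],
    [1, [0, 0, 0.022], 0]
  ]
}}

```text
t: 13.3
eef_pos: [0.5274, 0.0942, 0.0871]
tool_rot: [0.0, -0.147, 0.989, 0.0]
contact_force: [-1.7, 1.1, 4.4]
gripper_width: 0.13
grasp_force: 59.6
```

```bash
python3 s.py
```

```text
13.3 [0.5274 0.0942 0.0871] torque [0.13 0.41 0.01] F [-1.7  1.1  4.4] [-0.44  0.41  0.18  2.01 -0.11  0.73  1.67] yaw 106.9
```

Call:
{"method": "apply_moves", "body": {
  "deltas": [
    [1, [0, 0, 0], 0.012],
    [1, [0, 0, 0], 0.024],
    [1, [0, 0, 0], 0.036],
    [1, [0, 0, 0], 0.048],
    [1, [0, 0, 0], 0.06],
    [1, [0, 0, 0], 0.072],
    [1, [0, 0, 0], 0.084],
    [1, [0, 0, 0], 0.096],
    [1, [0, 0, 0], 0.106],
    [1, [0, 0, 0], 0.113],
    [1, [0, 0, 0], 0.113],
    [1, [0, 0, 0], 0.113]
  ],
  "squeeze": 70
}}

```text
t: 14.5
eef_pos: [0.528, 0.0921, 0.0872]
tool_rot: [0.001, 0.206, 0.979, -0.001]
contact_force: [0.6, -5.3, 4.8]
gripper_width: 0.119
grasp_force: 68.9
```

```bash
python3 s.py; python3 - <<'E'
from h import *
ims=[]
o=bot.get_obs();p=bot.read_camera('wrist');T=campose(p,o)
ims.append(rect(p,T,(0.5275,0.093),.09,.065,400))
p=bot.read_camera('top');ims.append(rect(p,campose(p),(0.5275,0.093),.09,.11,400))
cv2.imwrite('pics/r6.png',np.hstack(ims))
E
```

```text
14.5 [0.528  0.0921 0.0872] torque [-1.32  0.14  0.2 ] F [ 0.6 -5.3  4.8] [-0.57  0.43  0.36  2.02 -0.21  0.73  1.07] yaw 66.2
```

View pics/r6.png

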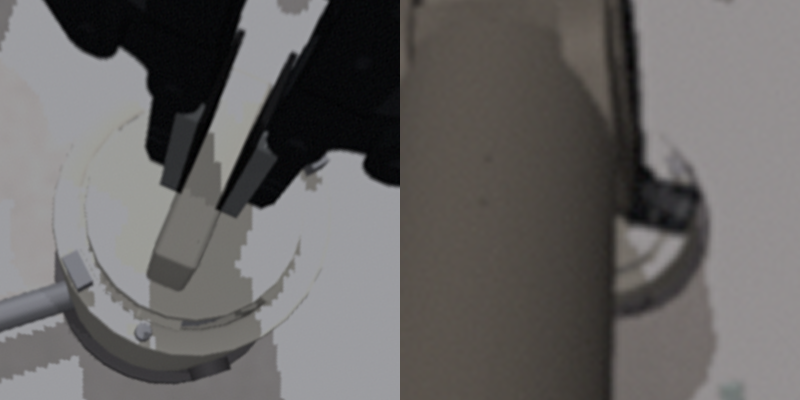

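The bar handle lines up with the stud at (145,330). The disc sits flat on the rim, and the twist is about 0.71 rad.

```bash
python3 s.py; python3 -c "
from station import bot
print(bot.hand_in())"
```

```text
14.6 [0.528  0.0921 0.0872] torque [-1.27  0.16  0.23] F [-1.  -5.4  5.8] [-0.57  0.43  0.36  2.02 -0.21  0.73  1.07] yaw 66.2
the job is handed in; nothing more can be done
None
```

The job is handed in: the nut is turned to its stop and the lid is seated, twisted about 0.71 rad to the stud and still held by its handle; the hand-in reported no verdict, so these come from the arm's readings and the pictures.

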